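Hang a painted panel on the two-hook drying stand

TASK

Lift the freshly painted panel by its bare wooden tab out of the slotted block and hang the metal rod of its frame on both hooks of the drying stand. Press it gently down until the red keepers of both hooks have fully swung shut over the rod, check for a second that both are shut while you still hold the tab, then let go and leave the panel hanging. Go easy on the stand (never push on it with more than 25 N), and do not disturb the paint can, the cup or the brush.

Things in the scene. Friction and masses are not known exactly. Their poses are not given: they have to be found in the camera images.
- panel_tab (a point): Bare wooden grip tab of the loose yellow/green panel (0.35 to 0.6 kg, upright): point on the panel's middle line, 20 mm below the tab's top. Tab 14 mm thick (panel x), 55 mm wide (y). Straight below this point: rod axis 52 mm, tab's foot 56 mm, board's upper edge 130 mm, lower edge 230 mm. Panel x = across its thickness, y = along its width, z up. Board 240 (y) x 100 (z) x 14 mm.
- panel_rod (a point): Middle of the frame's round aluminium rod: 8 mm thick, 230 mm long along the panel's y, in the panel's mid-plane, 78 mm above the board's upper edge, carried at its ends by two narrow uprights. The rod is free from 28 to 110 mm either side of the middle.
- stand: Fixed drying stand. Origin on the table under the nominal seat middle; x = the way its two hooks point, y along the hook bar. Hooks at y +85 mm (left), -85 mm (right); each is two 6 mm bars 20 mm apart with a red keeper between. Base plate x -150 to -40 mm, 260 mm wide, 14 mm high; posts at x -85, y +-85 mm, 254 mm high. Space between the hooks is free above the seat.
- stand_seat (a point): Nominal seat (rod axis when home), midway between the hooks, 210 mm above the stand's origin; axes as the stand's. The hook bar is clamped by hand, so the REAL seat lies up to 14 mm higher or lower and up to 7 mm off along x: it does not show in this pose and must be felt or seen. The hook bar is level and parallel to y.
- guide_left (a point): Nominal middle of the left hook's upright back guide (shifts unmeasured with the real seat). From the real seat: flat guide face at x -6 mm, looking to +x, up to z +66 mm (rod touching it: rod axis at x -2 mm); floor z -4 mm; front lip's inner face x +6 mm up to z +7 mm, then flaring out to x +21 mm, z +20 mm. The rod first meets the open keeper 18 to 20 mm above its seat.
- guide_right (a point): The same for the right hook. The bar joining the hooks lies at x -30 to -18 mm and z -25 to -3 mm from the real seat.
- keeper_left (a joint): Red fork at the hook at the stand's +y, rad: 0 to 0.1 open (start), about 0.99 with the rod on the hook's floor, stop 1.05; above 0.88 is shut. Only the rod turns it, by pressing its lower prong down with about 4 to 5 N (the panel's weight alone does not do it); friction keeps it where it is left; lifting the rod opens it. A red tail behind swings up as it shuts.
- keeper_right (a joint): The same at the hook at the stand's -y.
- block: Fixed wooden slotted block, 70 x 200 mm, 42 mm high; the panel stands upright in its slot (17.5 mm wide, along the block's y, 34 mm deep, floor 8 mm above the table). Origin on the table under the slot's middle.
- paint_can_mid (a point): Bystander: closed paint can, 84 mm across, 100 mm high; its centre.
- cup_mid (a point): Bystander: white plastic cup, 68 mm across the rim, 70 mm high; its centre.
- brush_grip (a point): Bystander: paint brush with red handle lying on the table, 180 mm long; this point is on its handle.
Mind the look-alikes: they are no part of the job. There is more than one size of the part that bears panel_tab; the job needs the smaller.

How it is judged:
By the outcome, as a careful person would: the job done as asked, in the order asked, and still so for the second after the job is handed in, with the robot touching nothing.
It also fails if it takes over 67 s, if anything falls off the work surface, if the arm or the gripper's body presses on something with over 40 N, if the wrist force passes 120 N, or if a joint passes its speed limit or range.

ROBOT

A 6-joint arm with a two-finger parallel gripper is mounted at the origin on the work surface. World frame = base frame: x ahead of the robot, y to its left, z up, the work surface at z = 0. Lengths are in m, angles in rad, forces in N, time in s.
With the tool pointing down it reaches from about 0.35 to 0.775 m from the base axis. Payload 5.5 kg.
Tool frame: the origin (TCP) lies at the very end of the fingers, on their centre line; the grasp point (between the pads) lies 19 mm behind it; z points along the fingers, x is the direction in which the jaws open and shut, and the axes are right-handed (so a half turn about z gives the same grasp; the last joint's range is limited). The gripper opens to 85 mm and grips with 20 to 120 N. Pads are 22 mm wide; open, the fingers measure 114 mm over their backs; the gripper's body (76 mm by 85 mm) begins 54 mm behind the grasp point. The pads swing forward as they close: fully open they stand 13 mm farther back than shut.
Start: joints at [-1.435, 0.313, 0.046, 1.304, 0, 1.431], TCP at [0.157, -0.553, 0.231] pointing down, gripper open.
Joint ranges: [-2.76, 2.76], [-0.86, 1.69], [-1.03, 1.26], [-2.2, 2.34], [-1.47, 1.5], [-3.14, 3.14]. Speed limits (rad/s): [2.57, 2.57, 3.14, 3.14, 3.14, 3.14].

INTERFACE

Orientations are given as a unit quaternion [w, x, y, z].
In Python, from workcell import monitor, eyes, ticket gives the robot as it stands.
- The arm moves only by the tool send_rows, never from a script. Its argument "targets" is a list of rows, each a list of 5 numbers: the shift along the world's x, y, z in m, then the turn about the world's z in degrees, then the closure in counts, from 0 (fully open) to 255 (shut). A call has 1 to 12 rows; each row shifts and turns the commanded pose from where the row before left it; what a row does not reach is not made up. A row lasts 1/10 s, in which the tool goes at most 50 mm and 8.59 degrees, less where a joint would pass 70% of its speed; a pose out of reach is approached as far as the arm can. A call is refused whole if a number of a shift passes 0.05 or a number of a turn 8.59, either way. A call with a gripper value outside its range is refused whole. The fingers move at their own pace and stop on an object; "newtons" is the grip in N (left out, the last holds). Time passes only in rows, so rows that do not move let the fingers close. It gives the time, the measured TCP pose, the force and the opening at its end, in the units of the state.
- monitor.get_state(): the state, without advancing time (a new reading comes with each control period).
- eyes.read_camera(name): name is "scene" or "top"; returns a dict with "img" (420x560x3 uint8, red, green, blue), "z_map" (420x560 float32, m along the optical axis (not along the pixel's ray), 0 where there is no reading), "camera_matrix" (3x3 intrinsics, pixels), "pose" (4x4, takes a point from camera to world coordinates). Camera axes: x right, y down, z forward; pixel columns grow to the right and rows downward; lengths in m; the calibration is good to about 2 mm. A picture is of the moment at which its call begins.
- ticket.hand_in(): hands the job in, once; it reports no verdict.
Trained networks look in the newest picture that a camera, given by its name, has taken for a name from the list of things; names that differ only in an ending like _2 or _b are one class to them, and where a whole thing is asked for, a point or a joint stands for the part that bears it (a point fixed in the world has none). Each returns a list of dicts, best first, with "conf" (0 to 1); they miss things now and then, are a little off and sometimes report something else, mostly with a low value. They report only what shows in the picture. A call takes as long as a camera call. They do not tell look-alikes from the thing itself.
- eyes.spot_in(name, camera): "xyz" ([x, y, z] in m, in world coordinates, good to about 4 mm: the middle of the surface that is visible of it).
- eyes.tip_of(name, camera): "xyz" ([x, y, z] in m, in world coordinates, good to about 4 mm: a listed point, or the origin of a listed thing).
The state is a dict: "clock": time; "joint_pos": joint angles; "qvel": joint speeds; "tau": joint torques, N m; "tcp_pos": TCP position; "orientation": TCP orientation; "wrist_force": force on the tool from outside, world axes, zero at the start; "ft_torque": the same for the moment, N m; "finger_gap": finger opening in m.
Only numpy, scipy, OpenCV 4.12 (cv2) and the standard library are available. Lean on these libraries where they do the work, as an engineer would, in place of code of your own. Each camera call takes 0.05 s, during which the arm holds its last target.

## Working session

There is one attempt and no reset: what is moved stays moved. The work goes in short steps, Python scripts to look and compute and a tool call to move; the robot and the scene stay as the last step left them, time stands still between calls to the robot, and variables do not carry over. Pictures are saved under pics/ and viewed, and the job is handed in when it is done.

Besides the shell and the picture viewer there is one more tool, called after "Emit:" in YAML: its name, and indented under it one key for each argument. send_rows: Moves the arm, as the interface text tells. Its arguments: {"type":"object","properties":{"targets":{"type":"array"},"newtons":{"type":"number"}},"required":["targets"]}

```bash
mkdir -p pics; ls
cat > h.py <<'E'
import numpy as np, cv2
from workcell import monitor, eyes, ticket
def cam(n,f):
    c=eyes.read_camera(n); cv2.imwrite('pics/'+f+'.png',c['img'][:,:,::-1]); np.savez('pics/'+f+'.npz',**{k:np.array(v) for k,v in c.items()}); return c
def world(c,u,v):
    z=c['z_map'][v,u]; K=c['camera_matrix']; p=np.array([(u-K[0,2])*z/K[0,0],(v-K[1,2])*z/K[1,1],z,1]); return (c['pose']@p)[:3]
def proj(c,p):
    q=np.linalg.inv(c['pose'])@np.append(p,1); K=c['camera_matrix']; return (K@(q[:3]/q[2]))[:2]
E
python3 - <<'E'
from h import *
np.set_printoptions(precision=4,suppress=True)
s=monitor.get_state(); print(s)
for n in('scene','top'):
    c=cam(n,n+'0'); print(n,c['pose'],c['camera_matrix'])
    for t in ['panel_tab','panel_rod','stand','stand_seat','guide_left','guide_right','keeper_left','block','paint_can_mid','cup_mid','brush_grip']:
        try: print(n,t,[(np.round(d['xyz'],4).tolist(),round(d['conf'],2)) for d in eyes.tip_of(t,n)][:4])
        except Exception as e: print(t,e)
print(monitor.get_state()['clock'])
E
```

```text
pics
{'clock': 0.0, 'joint_pos': array([-1.4346,  0.314 ,  0.045 ,  1.3036, -0.    ,  1.4312]), 'qvel': array([-0.0008,  0.001 , -0.0001, -0.0008,  0.0006, -0.0013]), 'tau': array([ -0.0002, -48.0623,  29.8537,   0.0194,   0.    ,  -0.    ]), 'tcp_pos': array([ 0.1565, -0.5527,  0.2304]), 'orientation': array([-0.0007,  0.7976, -0.6032, -0.0007]), 'wrist_force': array([-0.1168, -0.9661, -0.1965]), 'ft_torque': array([ 0.0614, -0.0331,  0.0029]), 'finger_gap': 0.08508675539874606}
scene [[ 0.4913  0.7193 -0.4911  1.0351]
 [ 0.8708 -0.3962  0.291  -0.1837]
 [ 0.0147 -0.5707 -0.821   0.8909]
 [ 0.      0.      0.      1.    ]] [[414.7048   0.     279.9002]
 [  0.     414.7048 208.3618]
 [  0.       0.       1.    ]]
scene panel_tab [([0.4511, 0.1957, 0.2384], 0.8), ([0.7312, 0.4493, 0.3125], 0.75), ([0.4685, -0.31, 0.2402], 0.32)]
scene panel_rod [([0.4522, 0.1915, 0.1862], 0.93), ([0.7293, 0.4489, 0.24], 0.66)]
scene stand [([0.461, -0.2295, -0.0036], 0.59)]
scene stand_seat [([0.4624, -0.227, 0.2128], 0.66)]
scene guide_left [([0.4484, -0.1424, 0.2409], 0.88)]
scene guide_right [([0.4
[... 657 characters left out ...]
0.1929, 0.2369], 0.91)]
top panel_rod [([0.4544, 0.1963, 0.1869], 0.74), ([0.7278, 0.4445, 0.2418], 0.6)]
top stand []
top stand_seat [([0.4627, -0.2247, 0.2113], 0.87)]
top guide_left [([0.4506, -0.1428, 0.2411], 0.92)]
top guide_right [([0.4684, -0.3097, 0.2413], 0.58), ([0.7335, -0.0001, 0.0533], 0.31)]
keeper_left it knows: block, brush_grip, cup_mid, guide_left, guide_right, paint_can_mid, panel_rod, panel_tab, stand, stand_seat
top block [([0.4575, 0.1882, -0.0022], 0.65)]
top paint_can_mid [([0.7324, 0.0, 0.0498], 0.8)]
top cup_mid [([0.703, -0.1674, 0.0395], 0.7), ([0.7311, 0.0025, 0.0491], 0.16)]
top brush_grip [([0.7388, 0.2002, 0.011], 0.97), ([0.4537, 0.1869, -0.0001], 0.32)]
1.1
```

View pics/scene0.png

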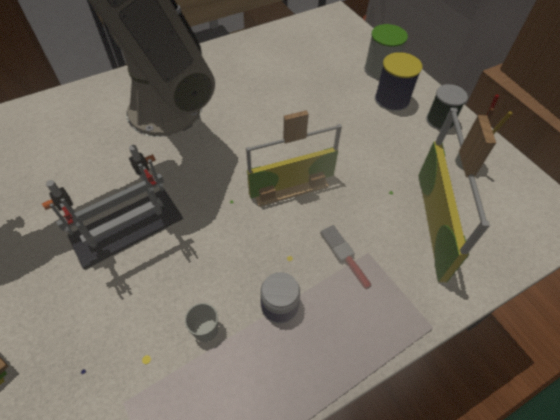

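View pics/top0.png

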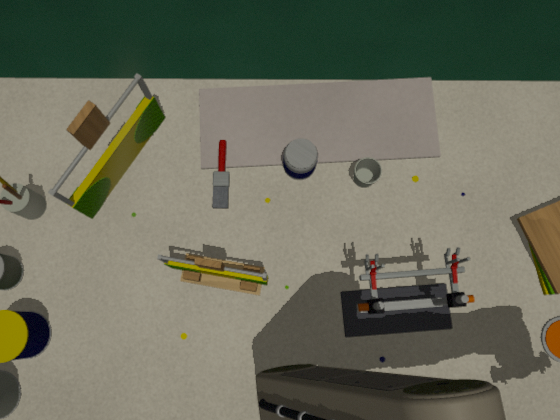

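```bash
cat >> h.py <<'E'
def cloud(c):
    z=c['z_map']; K=c['camera_matrix']; v,u=np.mgrid[:z.shape[0],:z.shape[1]]
    P=np.stack([(u-K[0,2])*z/K[0,0],(v-K[1,2])*z/K[1,1],z],-1)@c['pose'][:3,:3].T+c['pose'][:3,3]
    P[z<=0]=np.nan; return P
E
python3 - <<'E'
from h import *
np.set_printoptions(precision=4,suppress=True)
for n in('scene','top'):
    c=dict(np.load(f'pics/{n}0.npz')); P=cloud(c).reshape(-1,3); rgb=c['img'].reshape(-1,3)
    def box(ctr,dx,dy,z0,z1): return (abs(P[:,0]-ctr[0])<dx)&(abs(P[:,1]-ctr[1])<dy)&(P[:,2]>z0)&(P[:,2]<z1)
    def fit(m,name):
        Q=P[m]; 
        if len(Q)<5: print(n,name,len(Q)); return
        k=np.polyfit(Q[:,1],Q[:,0],1); r=Q[:,0]-np.polyval(k,Q[:,1])
        print(n,name,len(Q),'med',np.median(Q,0),'yaw',-np.degrees(np.arctan(k[0])),'sd',r.std(),'ext',Q.min(0),Q.max(0))
    fit(box((.453,.194),.06,.14,.178,.198),'rod')
    fit(box((.453,.194),.05,.05,.205,.275),'tab')
    fit(box((.453,.194),.05,.05,.254,.275),'tabtop')
    fit(box((.453,.194),.06,.14,.09,.112),'boardtop')
    cx=np.array([.461,-.227])
    fit(box((.385,-.227),.07,.15,.005,.03),'base')
    a=np.radians(6); ex=np.array([np.cos(a),np.sin(a)]); ey=np.array([-ex[1],ex[0]])
    S=np.c_[(P[:,:2]-cx)@ex,(P[:,:2]-cx)@ey,P[:,2]]
    m=(abs(S[:,1])<.065)&(S[:,0]>-.13)&(S[:,0]<.06)&(S[:,2]>.03)
    Q=S[m]; 
    H,xe,ze=np.histogram2d(Q[:,0],Q[:,2],bins=[np.arange(-.13,.06,.005),np.arange(.03,.33,.01)])
    for i in range(len(xe)-1):
        for j in range(len(ze)-1):
            if H[i,j]>15: print('  bar x%.3f z%.3f n%d'%(xe[i],ze[j],H[i,j]))
E
python3 - <<'E'
import cv2
for n,(a,b,w,h) in {'scene':(30,130,170,150),'top':(330,230,160,120)}.items():
    i=cv2.imread(f'pics/{n}0.png')[b:b+h,a:a+w]; cv2.imwrite(f'pics/{n}_z.png',cv2.resize(i,None,fx=4.5,fy=4,interpolation=3))
E
```

```text
scene rod 393 med [0.4575 0.1899 0.1879] yaw -9.558923809909652 sd 0.0031005818784253553 ext [0.4268 0.0768 0.1787] [0.4771 0.3134 0.198 ]
scene tab 514 med [0.4576 0.192  0.2382] yaw -10.763185060405663 sd 0.003737568768535728 ext [0.4408 0.1662 0.2052] [0.4658 0.2223 0.2604]
scene tabtop 125 med [0.4538 0.1936 0.2568] yaw -7.520702812179434 sd 0.004487682161459604 ext [0.4408 0.1672 0.2541] [0.4653 0.2223 0.2604]
scene boardtop 798 med [0.4551 0.1906 0.1051] yaw -9.598220848044118 sd 0.004926169396482743 ext [0.4242 0.0749 0.0901] [0.4801 0.3119 0.1115]
scene base 2991 med [ 0.3883 -0.2461  0.0127] yaw 2.626193880165086 sd 0.03167082641606461 ext [ 0.315  -0.3688  0.005 ] [ 0.4349 -0.1026  0.0299]
  bar x-0.095 z0.050 n74
  bar x-0.090 z0.050 n97
  bar x-0.085 z0.050 n100
  bar x-0.080 z0.040 n35
  bar x-0.080 z0.050 n101
  bar x-0.075 z0.040 n63
  bar x-0.075 z0.050 n81
  bar x-0.030 z0.200 n57
  bar x-0.025 z0.200 n104
  bar x-0.025 z0.210 n24
  bar x-0.020 z0.180 n36
  bar x-0.020 z0.190 n193
  bar x-0.020 z0.200 n245
  bar x-0.020 z0.210 n26
  bar x-0.015 z0.190 n21
  bar x-0.0
[... 259 characters left out ...]
58] [0.4625 0.2241 0.2637]
top tabtop 190 med [0.4505 0.1959 0.2583] yaw -8.99610332383575 sd 0.004176987838910781 ext [0.4401 0.1695 0.2547] [0.4625 0.2241 0.2637]
top boardtop 413 med [0.446  0.1928 0.1073] yaw -9.435372043161228 sd 0.003051121022369457 ext [0.4238 0.0782 0.0912] [0.4706 0.315  0.112 ]
top base 3816 med [ 0.3577 -0.2401  0.0142] yaw 2.0264448362583707 sd 0.0337022308128902 ext [ 0.3151 -0.37    0.005 ] [ 0.4477 -0.0772  0.024 ]
  bar x-0.095 z0.050 n89
  bar x-0.090 z0.050 n93
  bar x-0.085 z0.050 n92
  bar x-0.080 z0.050 n79
  bar x-0.030 z0.200 n66
  bar x-0.030 z0.210 n75
  bar x-0.025 z0.200 n57
  bar x-0.025 z0.210 n94
  bar x-0.020 z0.200 n37
  bar x-0.020 z0.210 n41
```

View pics/scene_z.png

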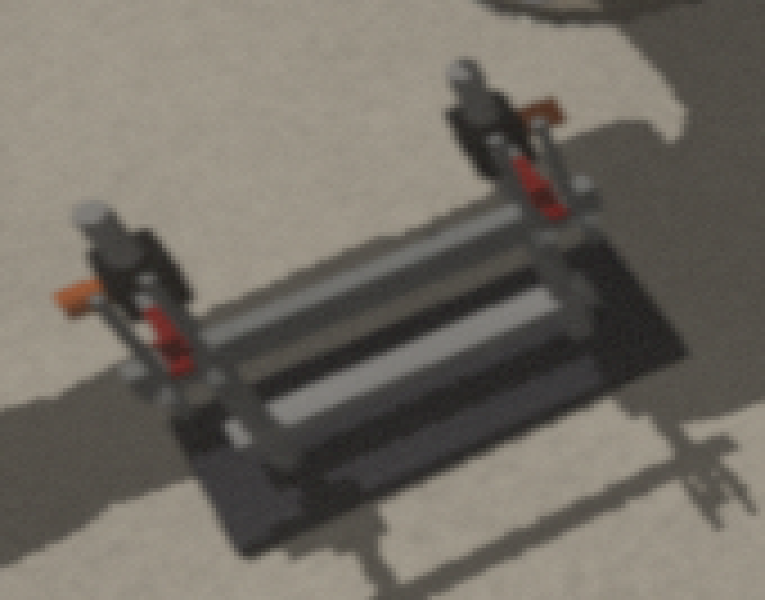

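View pics/top_z.png

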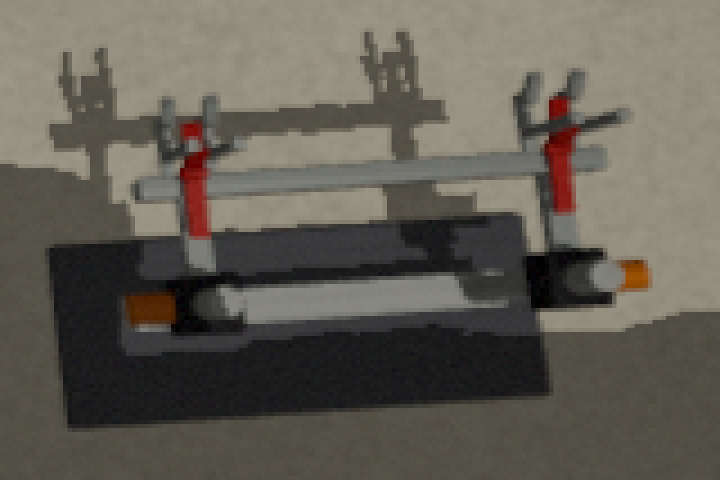

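Run:
```python
from h import *
np.set_printoptions(precision=4,suppress=True)
for n in('scene','top'):
    c=dict(np.load(f'pics/{n}0.npz')); P=cloud(c).reshape(-1,3)
    cx=np.array([.462,-.2265]); a=np.radians(6.0); ex=np.array([np.cos(a),np.sin(a)]); ey=np.array([-ex[1],ex[0]])
    S=np.c_[(P[:,:2]-cx)@ex,(P[:,:2]-cx)@ey,P[:,2]]
    m=(abs(S[:,1])<.065)&(S[:,0]>-.06)&(S[:,0]<.03)&(S[:,2]>.16)&(S[:,2]<.26); Q=S[m]
    for y0 in (-.065,-.03,0,.03):
        q=Q[(Q[:,1]>=y0)&(Q[:,1]<y0+.035)]
        print(n,y0,len(q),'x pct',np.percentile(q[:,0],[2,10,50,90,98]),'z',np.percentile(q[:,2],[2,10,50,90,98]))
    k=np.polyfit(Q[:,1],Q[:,0],1);print('bar yaw extra',-np.degrees(np.arctan(k[0])))
    B=S[(abs(S[:,2]-.014)<.006)&(abs(S[:,1])<.15)&(S[:,0]>-.17)&(S[:,0]<-.02)]
    r=cv2.minAreaRect(B[:,:2].astype(np.float32)*1000);print('base',r)
    # near-guides points, above .2
    for sy in (.085,-.085):
        g=S[(abs(S[:,1]-sy)<.03)&(S[:,2]>.19)&(S[:,0]>-.07)&(S[:,0]<.06)]
        for z0 in np.arange(.19,.31,.01):
            q=g[(g[:,2]>=z0)&(g[:,2]<z0+.01)]
            if len(q)>3: print('  ',sy,'z%.2f'%z0,len(q),'x',np.percentile(q[:,0],[0,5,50,95,100]))
```

```text
scene -0.065 208 x pct [-0.0291 -0.0263 -0.0191 -0.0175 -0.0168] z [0.1888 0.1919 0.205  0.2097 0.2108]
scene -0.03 201 x pct [-0.029  -0.0254 -0.0188 -0.0168 -0.0158] z [0.1886 0.1919 0.205  0.2097 0.2108]
scene 0 194 x pct [-0.0283 -0.0255 -0.0181 -0.0163 -0.0153] z [0.1879 0.1919 0.2051 0.2095 0.2106]
scene 0.03 185 x pct [-0.0273 -0.0246 -0.0173 -0.0158 -0.0149] z [0.1892 0.1918 0.2056 0.2097 0.211 ]
bar yaw extra -1.0628349520586884
base ((-94.61909484863281, 0.4666595458984375), (259.8471374511719, 113.94255065917969), 88.92964172363281)
   0.085 z0.19 72 x [-0.07   -0.0697 -0.0166 -0.0145 -0.0141]
   0.085 z0.20 152 x [-0.07   -0.0692 -0.0179  0.0133  0.0152]
   0.085 z0.21 112 x [-0.0699 -0.0693 -0.0227  0.0147  0.0158]
   0.085 z0.22 71 x [-0.0149 -0.0113 -0.003   0.0208  0.0224]
   0.085 z0.23 44 x [-0.0085 -0.0073 -0.0045  0.0235  0.0249]
   0.085 z0.24 20 x [-0.0056 -0.0053 -0.0042 -0.0029 -0.0028]
   0.085 z0.25 26 x [-0.0103 -0.0063 -0.0043 -0.003  -0.0024]
   0.085 z0.26 23 x [-0.0069 -0.0062 -0.0043 -0.0028 -0.0027]
   0.085 z0.27 33 x [-0.0096 -0.0077 -0.005  -0.0031
[... 1665 characters left out ...]
-0.0047]
   0.085 z0.28 8 x [-0.0094 -0.0094 -0.0072 -0.0053 -0.0052]
   -0.085 z0.19 18 x [-0.0683 -0.0666 -0.0423 -0.0313 -0.0312]
   -0.085 z0.20 146 x [-0.0699 -0.0673 -0.0317  0.0033  0.01  ]
   -0.085 z0.21 190 x [-0.0679 -0.053  -0.0277  0.0045  0.0091]
   -0.085 z0.22 98 x [-0.0417 -0.0278 -0.0002  0.0171  0.0192]
   -0.085 z0.23 41 x [-0.0156 -0.0144 -0.0012  0.0164  0.0184]
   -0.085 z0.24 12 x [-0.0139 -0.0138 -0.0109 -0.0091 -0.0091]
   -0.085 z0.25 11 x [-0.0136 -0.0135 -0.0122 -0.0083 -0.0083]
   -0.085 z0.26 11 x [-0.0136 -0.0135 -0.0103 -0.0078 -0.0075]
   -0.085 z0.27 26 x [-0.0135 -0.0134 -0.0106 -0.0075 -0.0074]
   -0.085 z0.28 4 x [-0.0119 -0.0119 -0.0116 -0.01   -0.0097]
```

Emit:
send_rows:
  targets:
    - [0.0,0.0,0.05,0,0]
    - [0.0,0.0,0.05,3,0]
    - [0.02,0.025,0.03,5,0]
    - [0.03,0.035,0.01,5,0]
    - [0.03,0.035,0,5,0]
    - [0.03,0.035,0,5,0]
    - [0.03,0.035,0,5,0]
    - [0.03,0.035,0,5,0]
    - [0.03,0.035,0,5,0]
    - [0.03,0.035,0,5,0]
    - [0.02,0.035,0,5,0]
    - [0.02,0.035,0,5,0]

```text
clock: 2.3
tcp_pos: [0.4274, -0.2117, 0.3714]
orientation: [0.0, 0.983, -0.182, 0.0]
wrist_force: [0.6, -0.9, -0.3]
finger_gap: 0.0855
```

Emit:
send_rows:
  targets:
    - [0.003,0.04,0,2,0]
    - [0.003,0.04,0,2,0]
    - [0.003,0.04,0,2,0]
    - [0.003,0.04,0,2,0]
    - [0.003,0.04,0,2,0]
    - [0.003,0.04,0,1.5,0]
    - [0.003,0.04,0,0,0]
    - [0.003,0.04,0,0,0]
    - [0.001,0.04,0,0,0]
    - [0,0.03,0,0,0]
    - [0,0.01,0,0,0]
    - [0,0,0,0,0]

```text
clock: 3.5
tcp_pos: [0.4514, 0.1877, 0.3712]
orientation: [0.0, 0.997, -0.083, -0.0]
wrist_force: [-0.6, -0.2, 0.6]
finger_gap: 0.0851
```

Run:
```python
from h import *
print(monitor.get_state()['tcp_pos'],monitor.get_state()['orientation'])
c=cam('scene','s1');[print(n,eyes.tip_of(n,'scene')) for n in ('panel_tab','panel_rod')]
c=cam('top','t1')
```

```text
[0.45141048 0.1876745  0.37116312] [ 1.40041479e-04  9.96530500e-01 -8.32282406e-02 -5.64281989e-05]
panel_tab [{'xyz': [0.7311, 0.4499, 0.3152], 'conf': 0.74}, {'xyz': [0.4528, 0.1997, 0.2385], 'conf': 0.62}]
panel_rod [{'xyz': [0.7295, 0.4473, 0.2432], 'conf': 0.89}, {'xyz': [0.4499, 0.1974, 0.1836], 'conf': 0.71}]
```

View pics/s1.png

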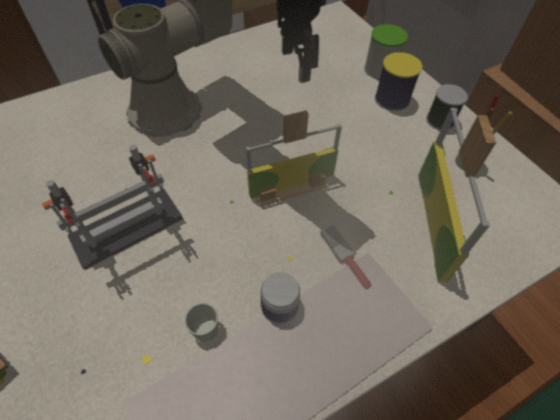

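Emit:
send_rows:
  targets:
    - [0.001,0.007,-0.03,0,0]
    - [0,0,-0.04,0,0]
    - [0,0,-0.04,0,0]
    - [0,0,-0.03,0,0]
    - [0,0,-0.012,0,0]
    - [0,0,0,0,0]

```text
clock: 4.3
tcp_pos: [0.4518, 0.1925, 0.2182]
orientation: [0.001, 0.996, -0.085, -0.001]
wrist_force: [0.3, 0.1, 0.4]
finger_gap: 0.0854
```

Run:
```python
from h import *
c=cam('scene','s2');c=cam('top','t2')
a=cv2.imread('pics/s2.png')[90:210,220:370];b=cv2.imread('pics/t2.png')[220:330,130:300]
cv2.imwrite('pics/z2.png',np.hstack([cv2.resize(a,(400,400)),cv2.resize(b,(400,400))]))
```

```text
(no output)
```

View pics/z2.png

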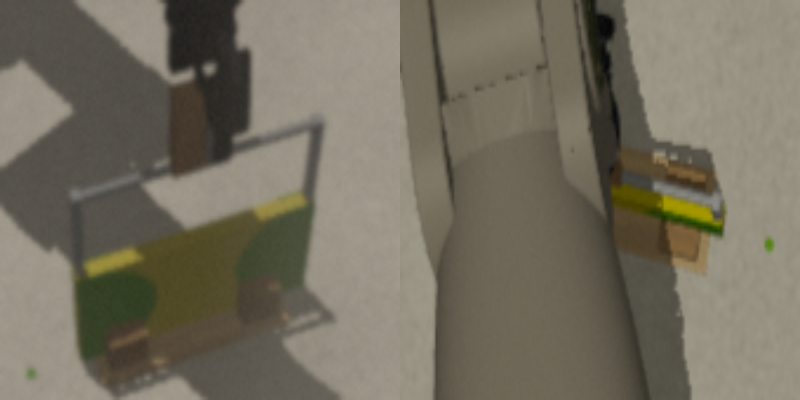

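Run:
```python
from h import *
c=dict(np.load('pics/s2.npz'))
t=np.array([.4518,.1925,.2182]);ex=np.array([.986,-.167,0]);ey=np.array([.167,.986,0])
for nm,p in dict(fing=t+.045*ex,fl=t+.045*ex+.011*ey,fr=t+.045*ex-.011*ey).items():
    q=proj(c,p); print(nm,q,(q-[220,90])*[400/150,400/120])
for d in (-.0275,0,.0275):
  for zz in (.258,):
    q=proj(c,np.array([.4525,.1945,zz])+d*ey+.007*ex); print(d,(q-[220,90])*[400/150,400/120])
P=cloud(c)
ok=(P[...,2]>.205)&(P[...,2]<.23)&(abs(P[...,0]-.46)<.012)&(abs(P[...,1]-.19)<.06)
print(np.nanpercentile(P[ok],[1,5,50,95,99],axis=0))
```

```text
fing [300.70105227 141.13759047] [215.20280605 170.45863489]
fl [305.28177644 139.96934234] [227.41807051 166.56447448]
fr [296.09793377 142.31154994] [202.92782339 174.37183315]
-0.0275 [172.2767682   97.38854277]
0 [203.56368616  87.95037692]
0.0275 [234.46642197  78.62810535]
[[0.45133608 0.1665376  0.20526656]
 [0.45293778 0.16745728 0.20694065]
 [0.4564757  0.18038073 0.21758822]
 [0.45949994 0.19479838 0.22840098]
 [0.46001392 0.19588028 0.22917699]]
```

Emit:
send_rows:
  targets:
    - [0,0.002,0,0,120]
    - [0,0,0,0,255]
    - [0,0,0,0,255]
    - [0,0,0,0,255]
    - [0,0,0,0,255]
    - [0,0,0,0,255]
    - [0,0,0,0,255]
    - [0,0,0,0,255]
  newtons: 60

```text
clock: 5.2
tcp_pos: [0.4527, 0.1958, 0.2197]
orientation: [-0.0, 0.996, -0.085, 0.0]
wrist_force: [-0.6, 0.2, 4.5]
finger_gap: 0.0133
```

Emit:
send_rows:
  targets:
    - [0,0,0.01,0,255]
    - [0,0,0.02,0,255]
    - [0,0,0.03,0,255]
    - [0,0,0.04,0,255]
    - [0,0,0.04,0,255]
    - [0,0,0.02,0,255]
    - [0,0,0,0,255]
    - [0,0,0,0,255]

```text
clock: 6.0
tcp_pos: [0.4524, 0.1956, 0.3782]
orientation: [0.0, 0.996, -0.085, -0.001]
wrist_force: [-0.5, 0.2, -6.3]
finger_gap: 0.0133
```

Run:
```python
from h import *
np.set_printoptions(precision=4,suppress=True)
print(monitor.get_state()['tcp_pos'],monitor.get_state()['wrist_force'],monitor.get_state()['ft_torque'])
c=cam('scene','s3'); P=cloud(c).reshape(-1,3)
for n in ('panel_tab','panel_rod'): print(n,eyes.tip_of(n,'scene'))
t=monitor.get_state()['tcp_pos'];a=np.radians(-9.7)
ex=np.array([np.cos(a),np.sin(a)]); ey=np.array([-ex[1],ex[0]])
S=np.c_[(P[:,:2]-t[:2])@ex,(P[:,:2]-t[:2])@ey,P[:,2]-t[2]]
B=S[(abs(S[:,0])<.04)&(abs(S[:,1])<.14)&(S[:,2]>-.23)&(S[:,2]<-.02)]
for z0 in np.arange(-.22,-.01,.01):
    q=B[(B[:,2]>=z0)&(B[:,2]<z0+.01)]
    if len(q)>9:
        k=np.polyfit(q[:,1],q[:,0],1); print('%.2f'%z0,len(q),'x',np.percentile(q[:,0],[5,50,95]),'y',np.percentile(q[:,1],[1,99]),'slope',k[0])
```

```text
[0.4524 0.1956 0.3782] [-0.4674  0.2438 -6.3164] [-0.0429 -0.0042  0.0519]
panel_tab [{'xyz': [0.7291, 0.451, 0.3142], 'conf': 0.76}, {'xyz': [0.4522, 0.1991, 0.3969], 'conf': 0.68}]
panel_rod [{'xyz': [0.4557, 0.1933, 0.3428], 'conf': 0.83}, {'xyz': [0.7308, 0.4494, 0.2415], 'conf': 0.62}]
-0.22 34 x [0.0053 0.0069 0.0087] y [-0.1181  0.1144] slope 0.009198111339054675
-0.21 268 x [0.0056 0.0079 0.01  ] y [-0.1201  0.117 ] slope 0.001110654600803348
-0.20 286 x [0.0059 0.0081 0.0101] y [-0.1204  0.1173] slope -6.540830173792751e-05
-0.19 283 x [0.0055 0.0081 0.01  ] y [-0.1203  0.1163] slope 0.002767643325384798
-0.18 303 x [0.006  0.0083 0.0104] y [-0.1201  0.1144] slope 0.0023639671141705526
-0.17 308 x [0.0061 0.0084 0.0102] y [-0.1204  0.1163] slope 0.0007168780294758393
-0.16 311 x [0.0063 0.0085 0.0105] y [-0.1202  0.1172] slope -0.00011417049893882266
-0.15 333 x [0.0058 0.0083 0.0102] y [-0.1205  0.1148] slope 0.002777741383813864
-0.14 330 x [0.006  0.0082 0.0102] y [-0.1205  0.117 ] slope 0.0038552728724416535
-0.13 354 x [0.0057 0.0082 0.0101] y [-0.1201  0.117 ] slope 0.
[... 175 characters left out ...]
21217860737351296
-0.10 36 x [-0.0028  0.0055  0.0074] y [-0.1199  0.1172] slope -0.008783729949717687
-0.09 38 x [-0.0013  0.0051  0.0074] y [-0.1194  0.1177] slope -0.001221679499072582
-0.08 43 x [-0.0029  0.0051  0.0071] y [-0.1194  0.1182] slope -0.0036812494084360503
-0.07 38 x [-0.0029  0.0052  0.0073] y [-0.1197  0.1193] slope -0.009560627866624165
-0.06 38 x [-0.0003  0.0054  0.0072] y [-0.1194  0.1179] slope -0.0037778967152118465
-0.05 44 x [-0.0035  0.0053  0.0074] y [-0.1197  0.1183] slope -0.003927691046044131
-0.04 351 x [-0.0007  0.0047  0.0085] y [-0.119   0.1177] slope 0.0004549974403217941
-0.03 215 x [-0.0004  0.0056  0.0094] y [-0.1175  0.1146] slope 0.005615459927694333
```

View pics/s3.png

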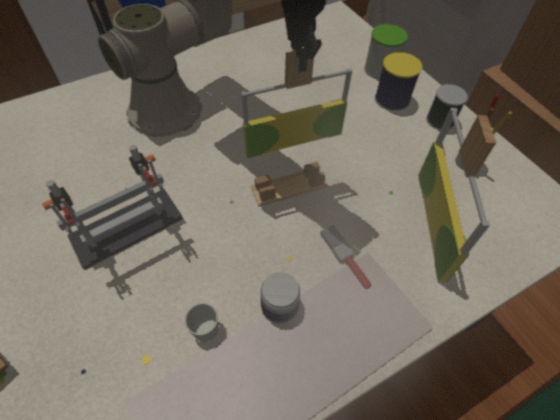

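Emit:
send_rows:
  targets:
    - [0.01,-0.02,0,1,255]
    - [0.015,-0.035,0,2,255]
    - [0.015,-0.04,0,2,255]
    - [0.015,-0.04,0,2,255]
    - [0.01,-0.04,0,2,255]
    - [0.01,-0.04,0,2,255]
    - [0.005,-0.04,0,2,255]
    - [0,-0.04,0,1.6,255]
    - [0,-0.04,0,0,255]
    - [0,-0.04,0,0,255]
    - [0,-0.03,0,0,255]
    - [0,-0.011,0,0,255]

```text
clock: 7.35
tcp_pos: [0.5319, -0.2234, 0.3769]
orientation: [-0.0, 0.999, 0.041, -0.002]
wrist_force: [0.5, 1.2, -5.4]
finger_gap: 0.0133
```

Emit:
send_rows:
  targets:
    - [0,0,0,0,255]
    - [0,0,-0.03,0,255]
    - [0,0,-0.03,0,255]
    - [0,0,-0.022,0,255]
    - [0,0,0,0,255]
    - [0,0,0,0,255]

```text
clock: 7.95
tcp_pos: [0.5323, -0.2188, 0.2975]
orientation: [-0.001, 0.999, 0.044, -0.0]
wrist_force: [-0.2, -1.0, -4.3]
finger_gap: 0.0134
```

```bash
cat > rel.py <<'E'
from h import *
import sys
np.set_printoptions(precision=4,suppress=True)
tag=sys.argv[1]
s=monitor.get_state(); t=s['tcp_pos']; q=s['orientation']; print(s['clock'],t,'yaw',2*np.degrees(np.arctan2(q[2],q[1])),s['wrist_force'],s['ft_torque'])
for n in('scene','top'):
    c=cam(n,n+tag); P=cloud(c).reshape(-1,3)
    cx=np.array([.462,-.2265]); a=np.radians(5.0); ex=np.array([np.cos(a),np.sin(a)]); ey=np.array([-ex[1],ex[0]])
    S=np.c_[(P[:,:2]-cx)@ex,(P[:,:2]-cx)@ey,P[:,2]]
    tr=np.r_[(t[:2]-cx)@ex,(t[:2]-cx)@ey,t[2]]; print('tcp in stand',tr)
    B=S[(abs(S[:,0]-tr[0])<.02)&(abs(S[:,1])<.13)&(abs(S[:,1])>.03)&(abs(S[:,2]-tr[2]+.033)<.012)]
    for lo,hi in ((-.07,-.03),(.03,.07)):
        r=B[(B[:,1]>lo)&(B[:,1]<hi)]
        if len(r)>5: print(n,'rod',lo,len(r),'x pct',np.percentile(r[:,0],[5,50,95]),'z',np.percentile(r[:,2],[5,50,95]))
    D=S[(abs(S[:,0]-tr[0])<.03)&(abs(S[:,1])<.14)&(abs(S[:,2]-tr[2]+.16)<.04)]
    if len(D)>50: print(n,'board y',np.percentile(D[:,1],[1,99]),'xmed',np.median(D[:,0]),'slope',np.polyfit(D[:,1],D[:,0],1)[0])
a=cv2.imread(f'pics/scene{tag}.png')[100:290,20:220];b=cv2.imread(f'pics/top{tag}.png')[180:350,320:500]
cv2.imwrite(f'pics/z{tag}.png',np.hstack([cv2.resize(a,(400,400),interpolation=3),cv2.resize(b,(400,400),interpolation=3)]))
E
python3 rel.py 4
```

```text
7.95 [ 0.5323 -0.2188  0.2975] yaw 4.988484993721524 [-0.1554 -1.0426 -4.2849] [ 0.0456 -0.0693  0.0198]
tcp in stand [0.0708 0.0015 0.2975]
scene rod -0.07 111 x pct [0.0692 0.0731 0.0756] z [0.2616 0.2657 0.2675]
scene rod 0.03 99 x pct [0.0698 0.0732 0.0753] z [0.2609 0.2654 0.2678]
scene board y [-0.1171  0.1178] xmed 0.07828886811769419 slope -8.17133894293895e-05
tcp in stand [0.0708 0.0015 0.2975]
top rod 0.03 78 x pct [0.0673 0.0704 0.074 ] z [0.2648 0.268  0.2706]
top board y [-0.0303  0.1214] xmed 0.0635768163326042 slope 0.014382369218363954
```

View pics/z4.png

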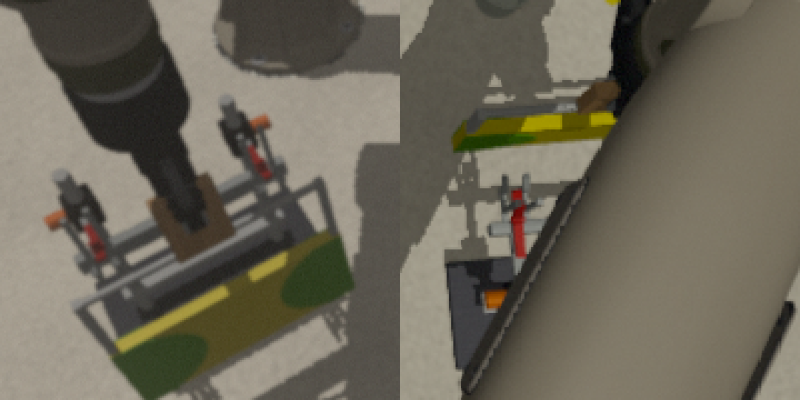

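Emit:
send_rows:
  targets:
    - [-0.01,-0.001,-0.003,0,255]
    - [-0.02,-0.002,-0.003,0,255]
    - [-0.02,-0.002,0,0,255]
    - [-0.01,0,0,0,255]
    - [-0.003,0,0,0,255]
    - [0,0,0,0,255]
    - [0,0,0,0,255]
    - [0,0,0,0,255]

```text
clock: 8.85
tcp_pos: [0.4703, -0.2253, 0.2913]
orientation: [0.0, 0.999, 0.043, 0.0]
wrist_force: [0.1, 0.1, -4.5]
finger_gap: 0.0133
```

```bash
python3 rel.py 5
```

```text
8.85 [ 0.4703 -0.2253  0.2913] yaw 4.925829744648186 [ 0.0846  0.0666 -4.5181] [-0.0018  0.0271  0.0341]
tcp in stand [0.0084 0.0004 0.2913]
scene rod -0.07 103 x pct [0.0064 0.0109 0.0131] z [0.2546 0.2593 0.2613]
scene rod 0.03 91 x pct [0.0066 0.0108 0.013 ] z [0.2551 0.2587 0.2612]
scene board y [-0.1184  0.1168] xmed 0.016126625552782353 slope 0.0005983027031912624
tcp in stand [0.0084 0.0004 0.2913]
top rod 0.03 78 x pct [0.0042 0.0075 0.0111] z [0.2575 0.2609 0.2647]
top board y [-0.0486  0.1211] xmed 0.0007218251234798043 slope 0.02367419190876161
```

View pics/z5.png

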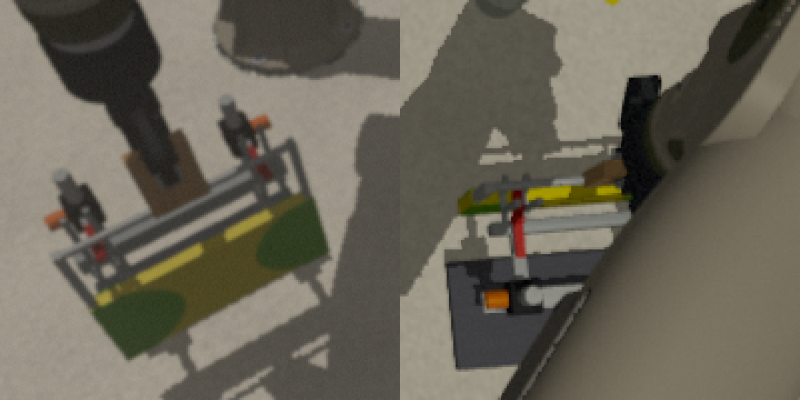

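Emit:
send_rows:
  targets:
    - [-0.003,0,0,0,255]
    - [-0.002,0,0,0,255]
    - [-0.001,0,0,0,255]
    - [0,0,0,0,255]
    - [0,0,0,0,255]

```text
clock: 9.45
tcp_pos: [0.4636, -0.2254, 0.2914]
orientation: [0.0, 0.999, 0.043, 0.0]
wrist_force: [0.3, 1.0, -5.5]
finger_gap: 0.0133
```

Emit:
send_rows:
  targets:
    - [-0.002,0,0,0,255]
    - [0,0,0,0,255]
    - [0,0,0,0,255]

```text
clock: 9.75
tcp_pos: [0.4615, -0.2253, 0.2914]
orientation: [0.0, 0.999, 0.043, 0.0]
wrist_force: [0.5, 0.7, -5.4]
finger_gap: 0.0135
```

Emit:
send_rows:
  targets:
    - [-0.0015,0,0,0,255]
    - [0,0,0,0,255]
    - [0,0,0,0,255]

```text
clock: 10.05
tcp_pos: [0.4602, -0.2253, 0.2913]
orientation: [0.0, 0.999, 0.043, 0.0]
wrist_force: [0.0, -0.6, -5.3]
finger_gap: 0.0132
```

Emit:
send_rows:
  targets:
    - [-0.001,0,0,0,255]
    - [0,0,0,0,255]
    - [0,0,0,0,255]

```text
clock: 10.35
tcp_pos: [0.4599, -0.2254, 0.2914]
orientation: [0.0, 0.999, 0.043, 0.001]
wrist_force: [5.3, -0.4, -6.9]
finger_gap: 0.0133
```

Emit:
send_rows:
  targets:
    - [-0.001,0,0,0,255]
    - [0,0,0,0,255]
    - [0,0,0,0,255]

```text
clock: 10.65
tcp_pos: [0.4596, -0.2254, 0.2915]
orientation: [0.0, 0.999, 0.043, 0.002]
wrist_force: [7.7, -0.1, -8.2]
finger_gap: 0.0135
```

Emit:
send_rows:
  targets:
    - [-0.001,0,0,0,255]
    - [0,0,0,0,255]
    - [0,0,0,0,255]

```text
clock: 10.95
tcp_pos: [0.4595, -0.2255, 0.2915]
orientation: [0.0, 0.999, 0.043, 0.003]
wrist_force: [9.5, -0.2, -9.8]
finger_gap: 0.0132
```

Emit:
send_rows:
  targets:
    - [0.0045,0,0,0,255]
    - [0,0,-0.006,0,255]
    - [0,0,-0.006,0,255]
    - [0,0,-0.006,0,255]
    - [0,0,0,0,255]
    - [0,0,0,0,255]

```text
clock: 11.55
tcp_pos: [0.4612, -0.2252, 0.273]
orientation: [-0.0, 0.999, 0.043, -0.0]
wrist_force: [-0.2, 1.0, -4.7]
finger_gap: 0.0132
```

```bash
python3 rel.py 6
```

```text
11.55 [ 0.4612 -0.2252  0.273 ] yaw 4.890401400015783 [-0.1866  1.0415 -4.6738] [-0.0393  0.0041  0.0193]
tcp in stand [-0.0007  0.0014  0.273 ]
scene rod -0.07 97 x pct [-0.0032  0.0015  0.0042] z [0.2373 0.2406 0.2433]
scene rod 0.03 86 x pct [-0.002   0.002   0.0043] z [0.2363 0.2409 0.2429]
scene board y [-0.1174  0.1176] xmed 0.006822008900789073 slope 0.0018804210625189702
tcp in stand [-0.0007  0.0014  0.273 ]
top rod 0.03 72 x pct [-0.0043 -0.0011  0.0027] z [0.2396 0.2431 0.2465]
top board y [-0.0448  0.1219] xmed -0.008192585802168794 slope 0.028500039571004346
```

View pics/z6.png

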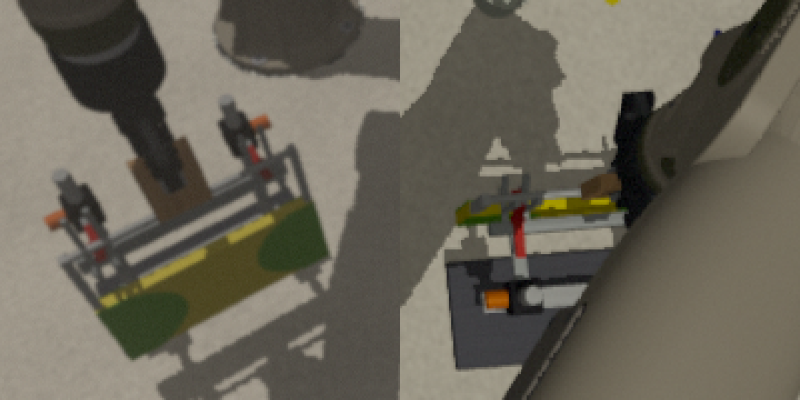

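Emit:
send_rows:
  targets:
    - [0.001,0,-0.002,0,255]
    - [0,0,-0.002,0,255]
    - [0,0,-0.002,0,255]
    - [0,0,0,0,255]
    - [0,0,0,0,255]

```text
clock: 12.15
tcp_pos: [0.4625, -0.2253, 0.2672]
orientation: [-0.0, 0.999, 0.043, -0.0]
wrist_force: [-0.1, 0.1, -4.7]
finger_gap: 0.0135
```

Emit:
send_rows:
  targets:
    - [0,0,-0.001,0,255]
    - [0,0,-0.001,0,255]
    - [0,0,-0.001,0,255]
    - [0,0,0,0,255]

```text
clock: 12.55
tcp_pos: [0.4627, -0.2254, 0.265]
orientation: [0.0, 0.999, 0.043, 0.0]
wrist_force: [-0.5, 0.9, -0.8]
finger_gap: 0.0135
```

Emit:
send_rows:
  targets:
    - [0,0,-0.001,0,255]
    - [0,0,-0.001,0,255]
    - [0,0,-0.001,0,255]
    - [0,0,0,0,255]

```text
clock: 12.95
tcp_pos: [0.4635, -0.2255, 0.2618]
orientation: [0.0, 0.999, 0.043, 0.001]
wrist_force: [2.3, 1.2, 2.8]
finger_gap: 0.0129
```

Emit:
send_rows:
  targets:
    - [-0.0005,0,-0.001,0,255]
    - [0,0,-0.001,0,255]
    - [0,0,-0.001,0,255]
    - [0,0,-0.001,0,255]
    - [0,0,0,0,255]

```text
clock: 13.45
tcp_pos: [0.4627, -0.2257, 0.2573]
orientation: [0.0, 0.999, 0.043, 0.001]
wrist_force: [5.6, -0.1, 3.6]
finger_gap: 0.013
```

Emit:
send_rows:
  targets:
    - [0,0,-0.001,0,255]
    - [0,0,-0.001,0,255]
    - [0,0,-0.001,0,255]
    - [0,0,0,0,255]

```text
clock: 13.85
tcp_pos: [0.4628, -0.2257, 0.2543]
orientation: [0.0, 0.999, 0.043, 0.001]
wrist_force: [5.8, -0.1, 2.4]
finger_gap: 0.0134
```

Emit:
send_rows:
  targets:
    - [0,0,-0.001,0,255]
    - [0,0,-0.001,0,255]
    - [0,0,-0.001,0,255]
    - [0,0,-0.001,0,255]
    - [0,0,0,0,255]

```text
clock: 14.35
tcp_pos: [0.4623, -0.2257, 0.2501]
orientation: [0.0, 0.999, 0.043, 0.0]
wrist_force: [5.7, -1.3, 2.3]
finger_gap: 0.0132
```

```bash
python3 rel.py 7
```

```text
14.35 [ 0.4623 -0.2257  0.2501] yaw 4.902445242805543 [ 5.7199 -1.316   2.3353] [-0.184  -1.2852  0.0587]
tcp in stand [0.0004 0.0008 0.2501]
scene rod -0.07 137 x pct [-0.0188  0.0014  0.0055] z [0.2057 0.2169 0.2203]
scene rod 0.03 116 x pct [-0.0189  0.0017  0.0058] z [0.2063 0.2168 0.2199]
scene board y [-0.1182  0.1171] xmed 0.008621391139493981 slope 0.0007084730265934298
tcp in stand [0.0004 0.0008 0.2501]
top rod 0.03 79 x pct [-0.0194 -0.0004  0.0032] z [0.2097 0.219  0.2222]
top board y [-0.0419  0.1214] xmed -0.00670703517319274 slope 0.024307223410576177
```

View pics/z7.png

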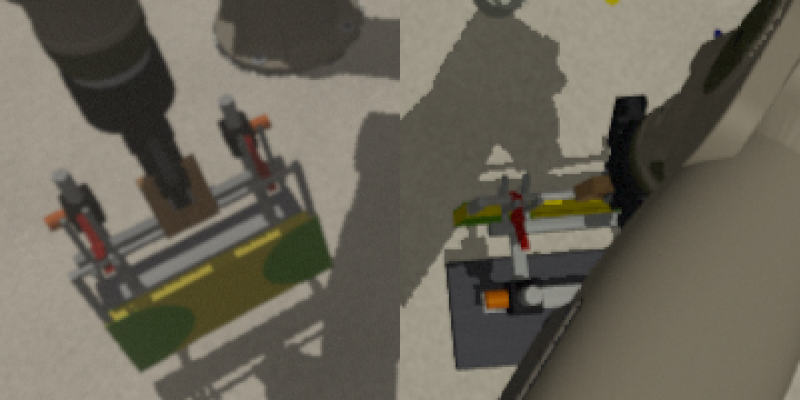

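Emit:
send_rows:
  targets:
    - [0,0,-0.001,0,255]
    - [0,0,-0.001,0,255]
    - [0,0,0,0,255]
    - [0,0,0,0,255]

```text
clock: 14.85
tcp_pos: [0.4618, -0.2256, 0.2481]
orientation: [0.0, 0.999, 0.043, -0.0]
wrist_force: [4.2, -2.2, 1.9]
finger_gap: 0.0133
```

Emit:
send_rows:
  targets:
    - [0,0,-0.001,0,255]
    - [0,0,-0.001,0,255]
    - [0,0,0,0,255]
    - [0,0,0,0,255]

```text
clock: 15.25
tcp_pos: [0.4615, -0.2258, 0.2468]
orientation: [0.001, 0.999, 0.042, -0.0]
wrist_force: [0.6, -2.7, 6.6]
finger_gap: 0.0129
```

Emit:
send_rows:
  targets:
    - [0,0,-0.001,0,255]
    - [0,0,0,0,255]
    - [0,0,0,0,255]

```text
clock: 15.55
tcp_pos: [0.4616, -0.2258, 0.2467]
orientation: [0.001, 0.999, 0.042, 0.0]
wrist_force: [-0.6, -3.1, 11.6]
finger_gap: 0.0135
```

```bash
python3 rel.py 8
python3 - <<'E'
import cv2,numpy as np
a=cv2.imread('pics/scene8.png')
b=np.hstack([cv2.resize(a[180:250,40:100],(390,455),interpolation=2),cv2.resize(a[140:210,125:185],(390,455),interpolation=2)])
cv2.imwrite('pics/k8.png',b)
E
```

```text
15.55 [ 0.4616 -0.2258  0.2467] yaw 4.86191643797136 [-0.6059 -3.076  11.6015] [-0.2334  0.146   0.0525]
tcp in stand [-0.0004  0.0008  0.2467]
scene rod -0.07 170 x pct [-0.0194 -0.0017  0.004 ] z [0.2027 0.2116 0.2167]
scene rod 0.03 147 x pct [-0.0189 -0.0008  0.0046] z [0.2034 0.2114 0.2165]
scene board y [-0.1176  0.1174] xmed 0.0072762193224128 slope 0.001439582765006558
tcp in stand [-0.0004  0.0008  0.2467]
top rod 0.03 80 x pct [-0.0197 -0.002   0.0025] z [0.2077 0.2159 0.2198]
top board y [-0.0346  0.1219] xmed -0.008015239398465672 slope 0.03017097097642113
```

View pics/z8.png

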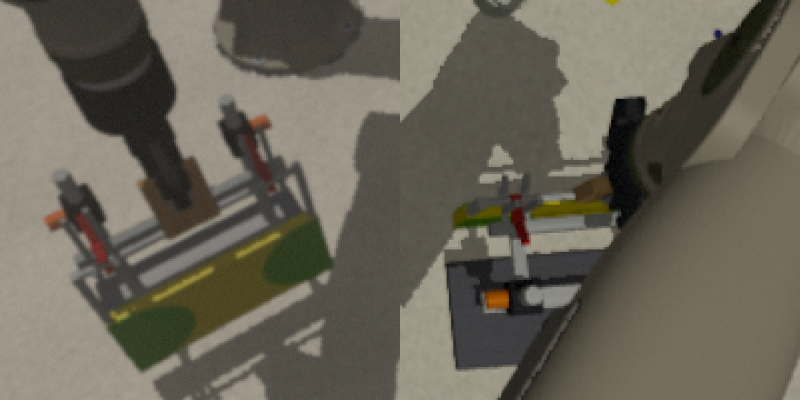

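View pics/k8.png

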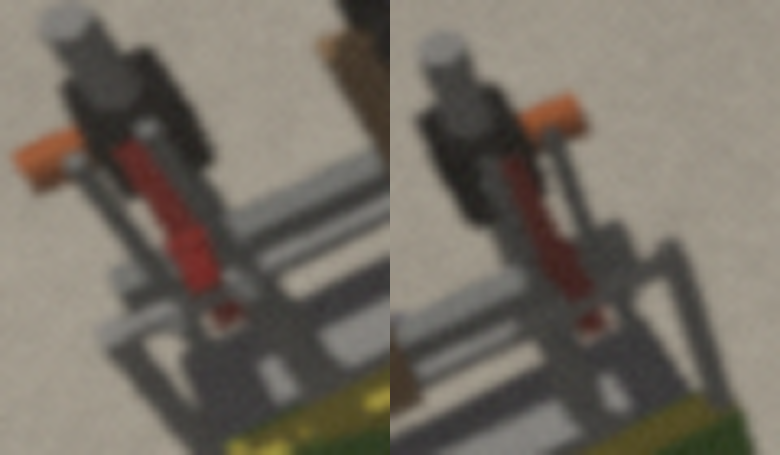

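Emit:
send_rows:
  targets:
    - [0,0,-0.0005,0,255]
    - [0,0,0,0,255]
    - [0,0,0,0,255]
    - [0,0,0,0,255]
    - [0,0,0,0,255]
    - [0,0,0,0,255]

```text
clock: 16.25
tcp_pos: [0.4616, -0.2258, 0.2467]
orientation: [0.001, 0.999, 0.042, 0.0]
wrist_force: [-1.3, -1.7, 13.2]
finger_gap: 0.0132
```

```bash
python3 rel.py 9 | head -3
python3 - <<'E'
from h import *
np.set_printoptions(precision=4,suppress=True)
for f in ('scene0','top0','scene6','scene7','scene8','scene9','top9'):
    c=dict(np.load(f'pics/{f}.npz')); P=cloud(c); im=c['img'].astype(int)
    red=(im[...,0]>1.8*im[...,1])&(im[...,0]>1.8*im[...,2])&(im[...,0]>45)
    cx=np.array([.462,-.2265]); a=np.radians(5.0); ex=np.array([np.cos(a),np.sin(a)]); ey=np.array([-ex[1],ex[0]])
    Q=P[red]; Q=np.c_[(Q[:,:2]-cx)@ex,(Q[:,:2]-cx)@ey,Q[:,2]-.2128]*1000
    for sy in (85,-85):
        g=Q[(abs(Q[:,1]-sy)<9)&(abs(Q[:,0])<60)&(abs(Q[:,2]-15)<60)]
        if len(g)>6:
            g=g[np.argsort(g[:,0])]; n=max(2,len(g)//6)
            print(f,sy,len(g),'back',np.median(g[:n],0).round(1),'front',np.median(g[-n:],0).round(1),'zmax',np.percentile(g[:,2],97).round(1),'fit slope',np.degrees(np.arctan(np.polyfit(g[:,0],g[:,2],1)[0])).round(1))
E
```

```text
16.25 [ 0.4616 -0.2258  0.2467] yaw 4.864787938340449 [-1.3222 -1.7146 13.2336] [-0.0729  0.3685  0.0278]
tcp in stand [-0.0003  0.0007  0.2467]
scene rod -0.07 165 x pct [-0.0197 -0.0013  0.0047] z [0.2027 0.2118 0.2165]
scene0 85 58 back [-42.8  86.1   2.2] front [ 5.6 83.4 14.1] zmax 23.5 fit slope 17.5
scene0 -85 62 back [-44.6 -86.8   0.8] front [  3.6 -85.1  14. ] zmax 24.6 fit slope 19.0
top0 85 115 back [-45.1  85.4   3.1] front [ 2.  84.5 15.5] zmax 25.0 fit slope 20.0
top0 -85 121 back [-45.9 -83.3   3.6] front [  2.7 -84.5  14.5] zmax 21.8 fit slope 14.2
scene6 85 21 back [-47.   85.2   0.7] front [-9.8 82.4 14.1] zmax 17.7 fit slope 19.2
scene6 -85 33 back [-47.3 -85.9   0.4] front [  5.2 -84.1  16.1] zmax 17.5 fit slope 18.8
scene7 85 28 back [-42.5  86.5  23.3] front [-12.2  84.5   8.2] zmax 24.0 fit slope -26.3
scene7 -85 99 back [-40.4 -86.9  20.7] front [  2.1 -84.9  11.5] zmax 23.5 fit slope -16.4
scene8 85 9 back [-33.5  86.2  24.8] front [ 1.  82.9  9. ] zmax 28.5 fit slope -24.7
scene8 -85 99 back [-35.8 -85.8  25.8] front [ -2.2 -85.5   7.3] zmax 27.3 fit slope -29.4
scene9 85 13 back [-30.9  86.   24.3] front [-7.5 86.1  6.2] zmax 24.8 fit slope -37.1
scene9 -85 98 back [-35.6 -85.8  26.1] front [ -1.3 -85.9   7.7] zmax 27.8 fit slope -27.8
top9 85 81 back [-36.6  85.5  29.3] front [ 0.5 86.1  8.4] zmax 34.8 fit slope -29.1
```

Run:
```python
from h import *
np.set_printoptions(precision=1,suppress=True)
c=cam('scene','s10'); c2=cam('top','t10')
for f in ('scene0','top0','scene7','top7','s10','t10'):
    c=dict(np.load(f'pics/{f}.npz')); P=cloud(c); im=c['img'].astype(int)
    red=(im[...,0]>1.5*im[...,1])&(im[...,0]>1.5*im[...,2])&(im[...,0]>35)
    cx=np.array([.462,-.2265]); a=np.radians(5.0); ex=np.array([np.cos(a),np.sin(a)]); ey=np.array([-ex[1],ex[0]])
    Q=P[red]; Q=np.c_[(Q[:,:2]-cx)@ex,(Q[:,:2]-cx)@ey,Q[:,2]-.2128]*1000
    for sy in (85,-85):
        g=Q[(abs(Q[:,1]-sy)<6)&(abs(Q[:,0])<60)&(abs(Q[:,2]-15)<40)]
        out=[]
        for x0 in range(-50,20,5):
            q=g[(g[:,0]>=x0)&(g[:,0]<x0+5)]
            if len(q)>1: out.append((x0+2,round(float(np.median(q[:,2])),1)))
        print(f,sy,len(g),out)
```

```text
scene0 85 74 [(-48, 1.8), (-43, 2.5), (-38, 3.0), (-33, 3.4), (-28, 3.7), (-13, 9.1), (-8, 21.6), (-3, 11.2), (2, 13.9), (7, 14.2)]
scene0 -85 85 [(-48, 0.6), (-43, 2.2), (-38, 2.6), (-33, 3.2), (-28, 5.3), (-18, 5.4), (-13, 8.9), (-8, 20.8), (-3, 11.7), (2, 12.9), (7, 15.7)]
top0 85 123 [(-48, 3.3), (-43, 3.3), (-38, 2.1), (-33, 4.8), (-28, 4.6), (-23, 6.9), (-18, 8.0), (-13, 17.7), (-8, 24.8), (2, 12.7), (7, 17.1)]
top0 -85 131 [(-48, 2.4), (-43, 4.4), (-38, 4.0), (-33, 5.0), (-28, 5.5), (-23, 5.3), (-18, 9.1), (-13, 19.6), (-3, 13.1), (2, 15.0), (7, 17.2)]
scene7 85 76 [(-43, 22.9), (-38, 21.2), (-33, 17.5), (-28, 12.8), (-23, 9.8), (-18, 7.0), (-13, 6.2), (-8, 9.9), (-3, 11.1), (2, 11.9), (7, -3.4)]
scene7 -85 121 [(-43, 21.6), (-38, 19.8), (-33, 16.4), (-28, 12.2), (-23, 9.1), (-18, 6.9), (-13, 7.4), (-8, 10.1), (-3, 11.2), (2, 11.7), (7, -1.7)]
top7 85 93 [(-43, 24.6), (-38, 21.2), (-33, 18.5), (-28, 13.9), (-23, 9.4), (-18, 6.8), (-13, 8.1), (-8, 6.7), (-3, 12.5), (2, 13.9), (7, -1.9)]
top7 -85 0 []
s10 85 76 [(-38, 27.2), (-33, 24.1), (-28, 19.0), (-23, 11.8), (-18, 8.1), (-13, 5.5), (-8, 6.5), (-3, 6.8), (2, 7.7)]
s10 -85 130 [(-38, 27.2), (-33, 22.3), (-28, 18.2), (-23, 12.7), (-18, 6.2), (-13, 4.7), (-8, 6.6), (-3, 7.6), (2, 7.1)]
t10 85 82 [(-43, 30.0), (-38, 28.5), (-33, 23.8), (-28, 16.8), (-23, 12.5), (-18, 8.6), (-13, 7.3), (-8, 7.2), (-3, 10.6), (2, 9.1)]
t10 -85 0 []
```

Run:
```python
from h import *
for f in ('scene0','top0','scene7','top7','scene8','top8','s10','t10','scene9','top9'):
    c=dict(np.load(f'pics/{f}.npz')); P=cloud(c); im=c['img'].astype(int)
    red=(im[...,0]>1.5*im[...,1])&(im[...,0]>1.5*im[...,2])&(im[...,0]>35)
    cx=np.array([.462,-.2265]); a=np.radians(5.0); ex=np.array([np.cos(a),np.sin(a)]); ey=np.array([-ex[1],ex[0]])
    Q=P[red]; Q=np.c_[(Q[:,:2]-cx)@ex,(Q[:,:2]-cx)@ey,Q[:,2]-.2128]*1000
    for sy in (85,-85):
        g=Q[(abs(Q[:,1]-sy)<6)&(Q[:,0]<-17)&(Q[:,0]>-60)&(abs(Q[:,2]-15)<30)]
        if len(g)<10: continue
        l=cv2.fitLine(g[:,[0,2]].astype(np.float32),cv2.DIST_HUBER,0,.01,.01).ravel()
        print(f,sy,len(g),np.degrees(np.arctan(l[1]/l[0])).round(1))
```

```text
scene0 85 28 5.8
scene0 -85 31 8.8
top0 85 82 10.1
top0 -85 88 10.7
scene7 85 47 -36.3
scene7 -85 73 -34.6
top7 85 59 -38.5
scene8 85 44 -49.6
scene8 -85 73 -48.9
top8 85 50 -49.2
s10 85 42 -48.9
s10 -85 74 -48.2
t10 85 50 -47.4
scene9 85 45 -51.6
scene9 -85 77 -49.6
top9 85 52 -49.4
```

View pics/s10.png

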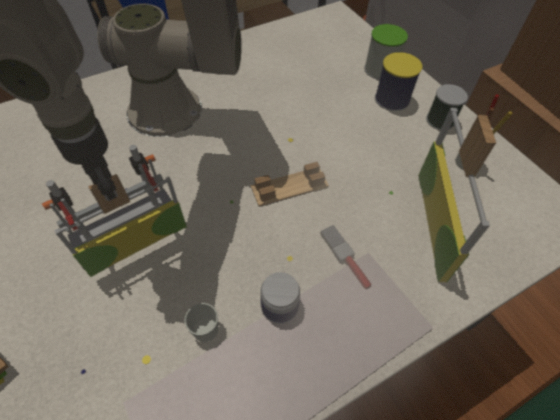

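Emit:
send_rows:
  targets:
    - [0,0,0.001,0,255]
    - [0,0,0.0005,0,255]
    - [0,0,0,0,255]
    - [0,0,0,0,255]
    - [0,0,0,0,255]
    - [0,0,0,0,255]
    - [0,0,0,0,255]
    - [0,0,0,0,255]
    - [0,0,0,0,255]
    - [0,0,0,0,255]
    - [0,0,0,0,255]

```text
clock: 17.55
tcp_pos: [0.4616, -0.2258, 0.2467]
orientation: [0.001, 0.999, 0.042, -0.0]
wrist_force: [-0.1, -4.2, 6.4]
finger_gap: 0.0133
```

```bash
cat > kp.py <<'E'
from h import *
import sys
s=monitor.get_state(); print(s['clock'],s['tcp_pos'],s['wrist_force'],s['ft_torque'],s['finger_gap'])
for n in ('scene','top'):
    c=cam(n,n+sys.argv[1]); P=cloud(c); im=c['img'].astype(int)
    red=(im[...,0]>1.5*im[...,1])&(im[...,0]>1.5*im[...,2])&(im[...,0]>35)
    cx=np.array([.462,-.2265]); a=np.radians(5.0); ex=np.array([np.cos(a),np.sin(a)]); ey=np.array([-ex[1],ex[0]])
    Q=P[red]; Q=np.c_[(Q[:,:2]-cx)@ex,(Q[:,:2]-cx)@ey,Q[:,2]-.2128]*1000
    for sy in (85,-85):
        g=Q[(abs(Q[:,1]-sy)<6)&(Q[:,0]<-17)&(Q[:,0]>-60)&(abs(Q[:,2]-15)<30)]
        if len(g)<10: continue
        l=cv2.fitLine(g[:,[0,2]].astype(np.float32),cv2.DIST_HUBER,0,.01,.01).ravel()
        print(n,sy,len(g),'tail',np.degrees(np.arctan(l[1]/l[0])).round(1))
E
python3 kp.py 11
```

```text
17.55 [ 0.46155007 -0.22575518  0.24674672] [-0.13377261 -4.18858754  6.38771982] [-0.43411807 -0.1084427   0.05813699] 0.013316400371203668
scene 85 45 tail -47.0
scene -85 77 tail -49.7
top 85 49 tail -50.8
```

Emit:
send_rows:
  targets:
    - [0,-0.001,0.0005,0,255]
    - [0,0,0,0,255]
    - [0,0,0,0,255]
    - [0,0,0,0,255]

```text
clock: 18.05
tcp_pos: [0.4615, -0.2258, 0.2468]
orientation: [-0.0, 0.999, 0.043, -0.0]
wrist_force: [0.4, -0.4, 6.1]
finger_gap: 0.013
```

Emit:
send_rows:
  targets:
    - [0,0,0,0,200]
    - [0,0,0,0,120]
    - [0,0,0,0,0]
    - [0,0,0,0,0]
    - [0,0,0,0,0]
    - [0,0,0,0,0]
    - [0,0,0,0,0]
    - [0,0,0,0,0]
  newtons: 20

```text
clock: 18.85
tcp_pos: [0.4621, -0.2263, 0.2468]
orientation: [-0.0, 0.999, 0.043, 0.0]
wrist_force: [0.6, 0.1, 0.3]
finger_gap: 0.0853
```

```bash
python3 kp.py 12; python3 rel.py 12
```

```text
18.85 [ 0.4620806  -0.22629648  0.24683524] [0.56274549 0.07808709 0.28523549] [-0.00322228  0.02396042  0.02662232] 0.08532634365348381
scene 85 44 tail -45.6
scene -85 75 tail -47.7
top 85 48 tail -51.0
18.95 [ 0.4621 -0.2263  0.2469] yaw 4.901931860772575 [ 0.038  -0.2685 -0.2958] [-0.0414  0.0171  0.0363]
tcp in stand [0.0001 0.0002 0.2469]
scene rod -0.07 161 x pct [-0.0191 -0.0007  0.0041] z [0.2034 0.2119 0.2168]
scene rod 0.03 139 x pct [-0.019  -0.0003  0.0043] z [0.2033 0.2117 0.217 ]
scene board y [-0.1178  0.1171] xmed 0.005830568760156872 slope 0.0012126768298124136
tcp in stand [0.0001 0.0002 0.2469]
top rod 0.03 77 x pct [-0.0193 -0.0016  0.0028] z [0.2092 0.2161 0.2201]
top board y [-0.035  0.122] xmed -0.009254163396269784 slope 0.025979660316104162
```

View pics/z12.png

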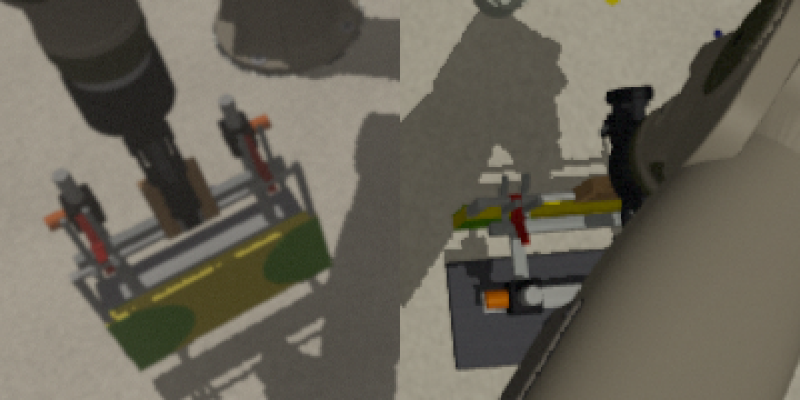

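Released cleanly and the panel stays in place. I'll go straight up and away.

Emit:
send_rows:
  targets:
    - [0,0,0.01,0,0]
    - [0,0,0.02,0,0]
    - [0,0,0.03,0,0]
    - [0,0,0.04,0,0]
    - [0,0,0.03,0,0]
    - [0,0.03,0,0,0]
    - [0,0.04,0,0,0]
    - [0,0.04,0,0,0]
    - [0,0.04,0,0,0]
    - [0,0.04,0,0,0]
    - [0,0.02,0,0,0]
    - [0,0,0,0,0]

```text
clock: 20.25
tcp_pos: [0.4618, -0.014, 0.378]
orientation: [-0.0, 0.999, 0.045, 0.001]
wrist_force: [0.7, -1.4, 1.2]
finger_gap: 0.0853
```

Emit:
send_rows:
  targets:
    - [0,0.04,0,0,0]
    - [0,0.04,0,0,0]
    - [0,0.02,0,0,0]
    - [0,0,0,0,0]
    - [0,0,0,0,0]
    - [0,0,0,0,0]
    - [0,0,0,0,0]
    - [0,0,0,0,0]
    - [0,0,0,0,0]
    - [0,0,0,0,0]

```text
clock: 21.25
tcp_pos: [0.4621, 0.0833, 0.3768]
orientation: [0.0, 0.999, 0.042, 0.0]
wrist_force: [0.3, -0.6, -0.5]
finger_gap: 0.0859
```

```bash
python3 kp.py 13
```

```text
21.25 [0.46208758 0.08333358 0.37682404] [ 0.25926667 -0.56350766 -0.54176349] [ 0.00626813 -0.00691045  0.03085663] 0.08586754269514607
scene 85 58 tail -46.9
scene -85 73 tail -50.6
top 85 52 tail -48.5
top -85 58 tail -47.2
```

View pics/scene13.png

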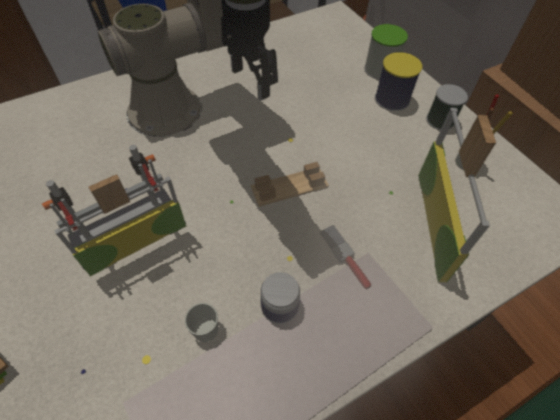

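View pics/top13.png

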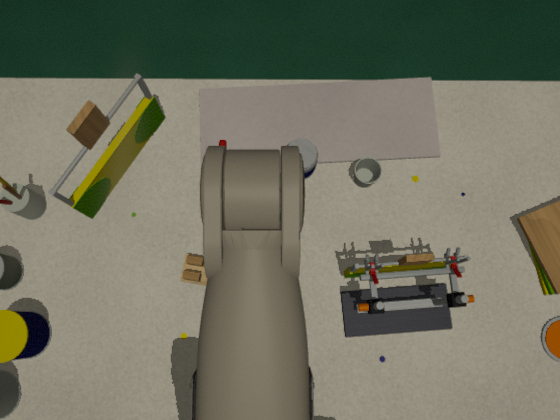

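The panel hangs upright at about (120, 225) in the scene view, and both keepers are shut. The can (280, 295), cup (202, 322) and brush (345, 255) are where they were, and the arm is clear of everything.

```bash
python3 -c "
from workcell import ticket
print(ticket.hand_in())"
```

```text
the job is handed in; nothing more can be done
None
```

I lifted the smaller panel by its tab and hung its rod on both hooks. I then pressed it down to the hook floor, held and checked it for over a second, let go and moved the arm clear. The job was handed in at about 21 s of the 67 s.

- **Seat height and position:** I felt the guides at up to about 9.5 N. That put the real seat within about 3 mm of nominal, which agreed with the camera estimate.
- **Keepers:** after the arm moved away, the red tails had swung about 55–59° (roughly 0.95–1.0 rad) from open on both hooks. Shut is above 0.88 rad. The right keeper was hidden from the top camera during pressing, so while I held the tab only the scene camera confirmed it. Both cameras confirmed it afterwards. Individual tail readings scatter by about 3°, and the joints could not be read directly.
- **Force on the stand:** the highest push I saw was about 18.5 N downward, estimated from the wrist force plus the panel's weight. I only saw readings at the end of each move, so a brief peak could have been missed.
- **Bystanders:** in the last pictures the can and cup look unmoved. So does the brush in the scene view, but the arm hides most of it from the top camera.

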